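Put the clay cutters back on their outlines

TASK

Tidy up the clay cutters: put each of the four on the white tile that shows its own outline, standing upright and flat, centred on the outline, with the square and the oblong turned to line up with theirs. Set them down rather than dropping them, and leave the power bank where it is.

Things in the scene. Friction and masses are not known exactly. Their poses are not given: they have to be found in the camera images.
- cutter_large_round: Clay cutter, open at top and bottom: a round ring, 60 mm outside diameter, wall 4 mm thick, 35 mm tall, about 50 g; steel lower part, grey plastic rim on top, outer faces straight. Loose, standing upright on the table at the start. Origin: centre of its underside; z up. Can be gripped from above across its outside.
- cutter_small_round: Clay cutter, open at top and bottom: a round ring, 38 mm outside diameter, wall 4 mm thick, 35 mm tall, about 50 g; steel lower part, grey plastic rim on top, outer faces straight. Loose, standing upright on the table at the start. Origin: centre of its underside; z up. Can be gripped from above across its outside.
- cutter_square: Clay cutter, open at top and bottom: a square frame, 46 x 46 mm outside, sides along its own x and y, wall 4 mm thick, 35 mm tall, about 50 g; steel lower part, grey plastic rim on top, outer faces straight. Loose, standing upright on the table at the start. Origin: centre of its underside; z up. Can be gripped from above across its outside.
- cutter_oblong: Clay cutter, open at top and bottom: a long frame with two straight sides and half-round ends, 68 mm long along its own x, 40 mm wide along its own y, wall 4 mm thick, 35 mm tall, about 50 g; steel lower part, grey plastic rim on top, outer faces straight. Loose, standing upright on the table at the start. Origin: centre of its underside; z up. Can be gripped from above across its outside (across the 40 mm width).
- tile_large_round: White ceramic tile, 88 x 88 x 6 mm, fixed to the table, with a dark outline (line 4 mm wide, outer size as given) centred on its flat top: a circle of 60 mm diameter. The line shows the footprint of the matching cutter. Origin: centre of the tile's underside, at table height; z up, the top face is 6 mm above it.
- tile_small_round: White ceramic tile, 88 x 88 x 6 mm, fixed to the table, with a dark outline (line 4 mm wide, outer size as given) centred on its flat top: a circle of 38 mm diameter. The line shows the footprint of the matching cutter. Origin: centre of the tile's underside, at table height; z up, the top face is 6 mm above it.
- tile_square: White ceramic tile, 88 x 88 x 6 mm, fixed to the table, with a dark outline (line 4 mm wide, outer size as given) centred on its flat top: a 46 x 46 mm square, sides along the tile's x and y. The line shows the footprint of the matching cutter. Origin: centre of the tile's underside, at table height; z up, the top face is 6 mm above it.
- tile_oblong: White ceramic tile, 88 x 88 x 6 mm, fixed to the table, with a dark outline (line 4 mm wide, outer size as given) centred on its flat top: a 68 x 40 mm oblong with half-round ends, its length along the tile's x. The line shows the footprint of the matching cutter. Origin: centre of the tile's underside, at table height; z up, the top face is 6 mm above it.
- power_bank: Bystander: black power bank with an orange end, 90 x 55 x 22 mm (x, y, z), loose, lying flat among the cutters and tiles. Origin: centre of its underside.
There are look-alikes about, which are no part of the job. What is shaped like the cutter_square but green is not meant. Leave any brown look-alike of the cutter_small_round alone.

How it is judged:
By the outcome, as a careful person would: the job done as asked, in the order asked, and still so for the second after the job is handed in, with the robot touching nothing.
It also fails if it takes over 107 s, if anything falls off the work surface, if the arm or the gripper's body presses on something with over 40 N, if the wrist force passes 120 N, or if a joint passes its speed limit or range.

ROBOT

A 7-joint arm with a two-finger parallel gripper is mounted at the origin on the work surface. World frame = base frame: x ahead of the robot, y to its left, z up, the work surface at z = 0. Lengths are in mm, angles in rad, forces in N, time in s.
With the tool pointing down it reaches from about 425 to 975 mm from the base axis. Payload 16.7 kg.
Tool frame: the origin (TCP) lies where the fingers leave the gripper's body, on its centre line; the fingertips stand 73 mm ahead of it and the grasp point (between the pads) lies 54 mm ahead of it; z points along the fingers, x is the direction in which the jaws open and shut, and the axes are right-handed (so a half turn about z gives the same grasp; the last joint's range is limited). The gripper opens to 85 mm and grips with 20 to 120 N. Pads are 22 mm wide; open, the fingers measure 114 mm over their backs; the gripper's body (76 mm by 85 mm) begins 54 mm behind the grasp point. The pads swing forward as they close: fully open they stand 13 mm farther back than shut.
Start: joints at [-1.306, 0.426, 0.074, 1.606, -0.034, 1.111, -0.067], TCP at [271.416, 617.992, 303.902] pointing down, gripper open.
Joint ranges: [-2.85, 2.85], [-0.5, 2.14], [-1.23, 1.37], [0.21, 2.46], [-1.02, 4.16], [0.16, 2.05], [-2.73, 2.73]. Speed limits (rad/s): [1.89, 1.89, 2.39, 2.39, 3.01, 3.01, 3.01].

INTERFACE

Orientations are given as a unit quaternion [w, x, y, z].
In Python, from plant import r, get_image, search_frame, outline_of, tip_of gives the robot as it stands.
- The arm moves only by the tool servo_tool, never from a script. Its arguments are lists of equal length, an entry for each row: "translation": the shift along the tool's x, y, z in cm, a list of three; "turn": the turn about the tool's z in rad. A call has exactly 8 rows; each row is the pose to reach, as a shift and turn from the pose commanded when the call began, along the tool's axes at that moment; what a row does not reach only later rows make up. A row lasts 1/8 s, in which the tool goes at most 62.5 mm and 10.7 degrees, less where a joint would pass 70% of its speed; a pose out of reach is approached as far as the arm can. A call with a gripper value outside its range is refused whole. "gripper" is the opening, from 0 (shut) to 1 (fully open), set as the call begins (left out, the last holds). The fingers move at their own pace and stop on an object; "force" is the grip in N (left out, the last holds). Time passes only in rows, so rows that repeat a pose let the fingers close, or fill a call up. It gives the time, the measured TCP pose, the force and the opening at its end, in the units of the state.
- r.get_obs(): the state, without advancing time (a new reading comes with each control period).
- get_image(name): name is "side" or "top" or "wrist"; returns a dict with "image" (420x560x3 uint8, blue, green, red), "z_map" (420x560 float32, mm along the optical axis (not along the pixel's ray), 0 where there is no reading), "intrinsics" (3x3 intrinsics, pixels), "world_from_camera" (4x4, takes a point from camera to world coordinates). Camera axes: x right, y up, looking along -z (the intrinsics and any distortion apply to the point x, -y, -z); pixel columns grow to the right and rows downward; lengths in mm; the calibration is good to about 2 mm. A picture is of the moment at which its call begins.
- r.hand_in(): hands the job in, once; it reports no verdict.
Trained networks look in the newest picture that a camera, given by its name, has taken for a name from the list of things; names that differ only in an ending like _2 or _b are one class to them, and where a whole thing is asked for, a point or a joint stands for the part that bears it (a point fixed in the world has none). Each returns a list of dicts, best first, with "conf" (0 to 1); they miss things now and then, are a little off and sometimes report something else, mostly with a low value. They report only what shows in the picture. A call takes as long as a camera call. They do not tell look-alikes from the thing itself.
- search_frame(camera, thing): "point" ([x, y, z] in mm, in world coordinates, good to about 4 mm: the middle of the surface that is visible of it).
- outline_of(camera, thing): "pixels" (420x560 bool, what is visible of it).
- tip_of(camera, thing): "point" ([x, y, z] in mm, in world coordinates, good to about 4 mm: a listed point, or the origin of a listed thing).
The state is a dict: "t": time; "joint_positions": joint angles; "qd": joint speeds; "tau": joint torques, N m; "ee_pos": TCP position; "tool_rot": TCP orientation; "force": force on the tool from outside, world axes, zero at the start; "ft_torque": the same for the moment, N m; "finger_gap": finger opening in mm.
Only numpy, scipy, OpenCV 4.12 (cv2) and the standard library are available. Lean on these libraries where they do the work, as an engineer would, in place of code of your own. Each camera call takes 0.05 s, during which the arm holds its last target.

## Working session

There is one attempt and no reset: what is moved stays moved. The work goes in short steps, Python scripts to look and compute and a tool call to move; the robot and the scene stay as the last step left them, time stands still between calls to the robot, and variables do not carry over. Pictures are saved under pics/ and viewed, and the job is handed in when it is done.

Besides the shell and the picture viewer there is one more tool, called after ">>>" as name([rows], argument=value, ...), one row to a line, values as JSON. servo_tool: Moves the arm, as the interface text tells. Its arguments: {"type":"object","properties":{"translation":{"type":"array","items":{"type":"array","items":{"type":"number"}}},"turn":{"type":"array","items":{"type":"number"}},"gripper":{"type":"number"},"force":{"type":"number"}},"required":["translation","turn"]}

```bash
ls; mkdir -p pics; python3 - <<'E'
from plant import r,get_image
import cv2,numpy as np
o=r.get_obs(); print({k:np.round(v,3) for k,v in o.items()})
for n in ("top","side"):
    d=get_image(n); cv2.imwrite(f"pics/{n}0.png",d["image"]); np.savez(f"pics/{n}0.npz",**d)
    print(n,d["intrinsics"].round(1).tolist(),d["world_from_camera"].round(3).tolist(), [k for k in d])
E
```

```text
pics
{'t': np.float64(0.0), 'joint_positions': array([-1.306,  0.427,  0.074,  1.607, -0.034,  1.111, -0.067]), 'qd': array([ 0.001, -0.   , -0.002, -0.001,  0.   ,  0.   ,  0.001]), 'tau': array([-1.0000e-03, -9.4981e+01,  3.7600e+00, -4.6353e+01,  1.9000e-02,
        1.0000e-02,  0.0000e+00]), 'ee_pos': array([271.296, 617.727, 303.187]), 'tool_rot': array([ 0.   ,  0.837,  0.547, -0.001]), 'force': array([ 0.195,  1.259, -0.291]), 'ft_torque': array([-0.003, -0.035,  0.007]), 'finger_gap': np.float64(85.282)}
top [[510.0, 0.0, 271.6], [0.0, 510.0, 209.9], [0.0, 0.0, 1.0]] [[0.005, 0.99, -0.141, 336.155], [-1.0, 0.003, -0.009, 6.767], [-0.009, 0.141, 0.99, 1259.88], [0.0, 0.0, 0.0, 1.0]] ['image', 'z_map', 'intrinsics', 'world_from_camera']
side [[478.4, 0.0, 280.9], [0.0, 478.4, 209.4], [0.0, 0.0, 1.0]] [[0.984, 0.131, -0.124, 388.93], [-0.18, 0.76, -0.624, -700.588], [0.012, 0.636, 0.771, 920.894], [0.0, 0.0, 0.0, 1.0]] ['image', 'z_map', 'intrinsics', 'world_from_camera']
```

View pics/top0.png

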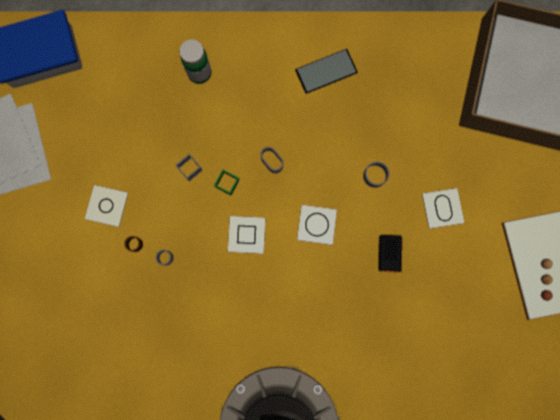

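View pics/side0.png

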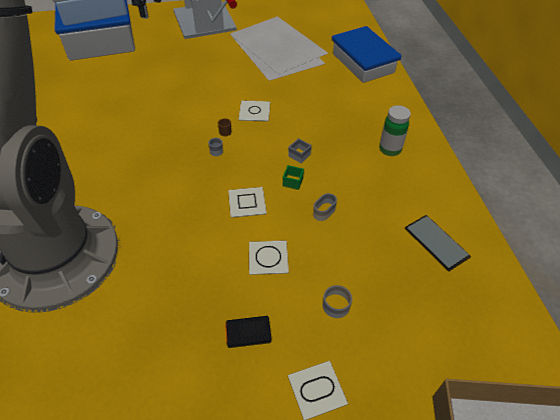

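```bash
cat > h.py <<'E'
import numpy as np,cv2
def ray(d,px,z):
    px=np.atleast_2d(px).astype(float);K=d["intrinsics"];T=d["world_from_camera"]
    c=np.c_[(px[:,0]-K[0,2])/K[0,0],-(px[:,1]-K[1,2])/K[1,1],-np.ones(len(px))]
    w=c@T[:3,:3].T;o=T[:3,3];s=(z-o[2])/w[:,2]
    return o+w*s[:,None]
def proj(d,p):
    K=d["intrinsics"];T=d["world_from_camera"];p=np.atleast_2d(p)
    c=(p-T[:3,3])@T[:3,:3]
    return np.c_[K[0,0]*c[:,0]/-c[:,2]+K[0,2],K[1,1]*(-c[:,1])/-c[:,2]+K[1,2]]
E
python3 - <<'E'
from plant import *
import cv2,numpy as np
from h import *
d=get_image("top");im=d["image"]
big=cv2.resize(im[140:280,80:470],None,fx=2,fy=2,interpolation=cv2.INTER_CUBIC);cv2.imwrite("pics/crop1.png",big)
for t in ["cutter_large_round","cutter_small_round","cutter_square","cutter_oblong","tile_large_round","tile_small_round","tile_square","tile_oblong","power_bank"]:
    for x in outline_of("top",t)[:4]:
        m=x["pixels"];ys,xs=np.nonzero(m)
        if len(xs)==0: continue
        c=(xs.mean(),ys.mean());w=ray(d,[c],6 if "tile" in t else 22)[0]
        print(t,round(x["conf"],2),len(xs),np.round(c,1),w.round(1))
E
```

```text
cutter_large_round 0.76 229 [375.3 172.8] [ 606.6 -237.9   22. ]
cutter_large_round 0.34 91 [163.6 257. ] [396.9 279.4  22. ]
cutter_small_round 0.7 155 [164.2 256.7] [397.4 278.1  22. ]
cutter_small_round 0.56 90 [134.5 242.5] [431.6 351.7  22. ]
cutter_square 0.69 246 [187.3 167. ] [620.1 228.2  22. ]
cutter_square 0.58 334 [226.2 181.6] [583.4 130.9  22. ]
cutter_oblong 0.72 203 [271.2 158.3] [642.7  19.8  22. ]
tile_large_round 0.96 1272 [316.4 224. ] [480.4 -92.6   6. ]
tile_square 0.64 1284 [246.4 233.9] [455.3  80.3   6. ]
tile_square 0.61 886 [389.7 252.9] [ 409.9 -271.4    6. ]
power_bank 0.93 915 [389.4 253.3] [ 408.1 -267.2   22. ]
```

View pics/crop1.png

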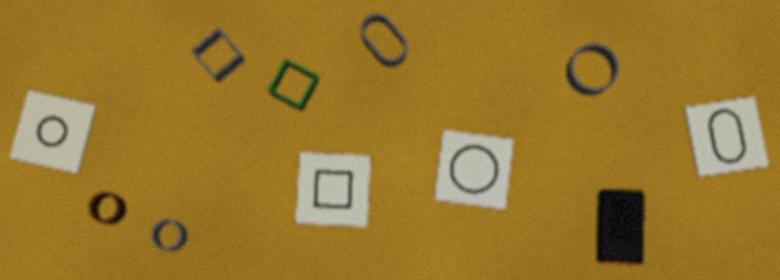

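```bash
cat >> h.py <<'E'
def fill(m):
    m=m.astype(np.uint8);cs,_=cv2.findContours(m,cv2.RETR_EXTERNAL,cv2.CHAIN_APPROX_NONE)
    return cs
E
python3 - <<'E'
from plant import *
from h import *
d=get_image("wrist");cv2.imwrite("pics/w0.png",d["image"]);print(d["intrinsics"].round(1).tolist(),d["world_from_camera"].round(3).tolist(),r.get_obs()["t"])
d=np.load("pics/top0.npz");im=d["image"].astype(int)
w=(im.min(2)>110)
for c in fill(w):
    a=cv2.contourArea(c)
    if 900<a<1700:
        M=cv2.moments(c);u=(M["m10"]/M["m00"],M["m01"]/M["m00"]);x=ray(d,[u],6)[0]
        q=ray(d,cv2.boxPoints(cv2.minAreaRect(c)),6);e=np.roll(q,-1,0)-q
        print(a,np.round(u,1),x.round(1),np.linalg.norm(e[:,:2],axis=1).round(),np.degrees(np.arctan2(e[:,1],e[:,0])).round(1)%90)
E
```

```text
[[366.6, 0.0, 276.5], [0.0, 366.6, 206.5], [0.0, 0.0, 1.0]] [[0.402, -0.866, -0.298, 195.276], [0.916, 0.38, 0.131, 651.927], [0.0, -0.325, 0.946, 374.792], [0.0, 0.0, 0.0, 1.0]] 0.65
1197.0 [246.2 234.4] [453.9  80.8   6. ] [89. 88. 89. 87.] [88.1 87.3 87.5 87.4]
1193.0 [316.6 224.4] [479.4 -93.2   6. ] [89. 88. 89. 87.] [82.5 82.7 81.9 82.8]
1185.5 [442.9 208. ] [ 521.5 -406.3    6. ] [91. 89. 90. 89.] [9.  5.9 9.  6.5]
1153.0 [105.8 205.5] [525.  431.8   6. ] [89. 89. 89. 89.] [79.1 76.1 78.6 76.3]
```

View pics/w0.png

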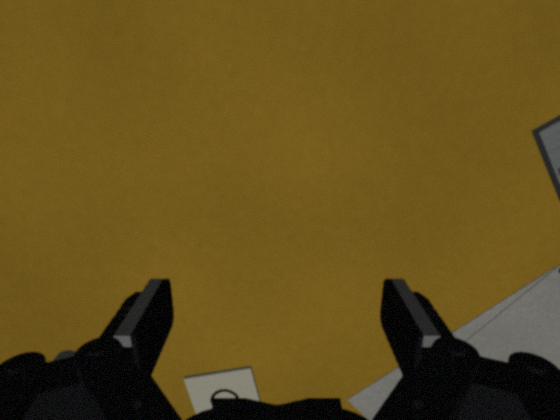

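```bash
cat > plan.py <<'E'
import numpy as np,json,sys
# cmd pose: x y z psi(deg)
def load(): return json.load(open("cmd.json"))
def plan(tgt,prof=None,cmd=None,save=True):
    c=cmd or load();p=np.radians(c[3])
    d=np.array(tgt[:3])-np.array(c[:3])
    tx=d[0]*np.cos(p)+d[1]*np.sin(p);ty=d[0]*np.sin(p)-d[1]*np.cos(p);tz=-d[2]
    t=np.round(np.array([tx,ty,tz])/10,2);dp=(c[3]-tgt[3]+180)%360-180;turn=round(np.radians(dp),3)
    print("shift cm",t.tolist(),"turn",turn,"dist",round(np.linalg.norm(d)),"deg",round(dp,1))
    for f in (prof or []): print((np.round(t*f,2)).tolist(),round(turn*f,2))
    if save:
        t=t*10;n=[c[0]+t[0]*np.cos(p)+t[1]*np.sin(p),c[1]+t[0]*np.sin(p)-t[1]*np.cos(p),c[2]-t[2],c[3]-np.degrees(turn)]
        json.dump(n,open("cmd.json","w"))
E
echo '[271.416,617.992,303.902,66.36]' > cmd.json
python3 -c "
from plan import *
plan([397,278,200,26],[.08,.22,.38,.54,.7,.85,.96,1])"
```

```text
shift cm [-26.11, 25.14, 10.39] turn 0.704 dist 377 deg 40.4
[-2.09, 2.01, 0.83] 0.06
[-5.74, 5.53, 2.29] 0.15
[-9.92, 9.55, 3.95] 0.27
[-14.1, 13.58, 5.61] 0.38
[-18.28, 17.6, 7.27] 0.49
[-22.19, 21.37, 8.83] 0.6
[-25.07, 24.13, 9.97] 0.68
[-26.11, 25.14, 10.39] 0.7
```

Possible mix-ups in the top view:
- **Small round:** grey ring at (165,258) is the target; the brown ring at (134,244) is a look-alike.
- **Square:** grey frame at (189,167) is the target; the green frame at (227,183) is a look-alike.
- **Large round and oblong:** (376,174) and (272,160) are the only ones of their kind.

The close crop confirms these choices. The power bank is at (390,253). I'm starting with the small round.

>>> servo_tool([
  [-2.1,2.0,0.8],
  [-5.7,5.5,2.3],
  [-9.9,9.6,4.0],
  [-14.1,13.6,5.6],
  [-18.3,17.6,7.3],
  [-22.2,21.4,8.8],
  [-25.1,24.1,10.0],
  [-26.11,25.14,10.39],
], turn=[0.06,0.15,0.27,0.38,0.49,0.6,0.68,0.704], gripper=0.75, force=30)

```text
t: 1.65
ee_pos: [397.1, 275.6, 199.7]
tool_rot: [0.0, 0.975, 0.223, -0.0]
force: [0.5, 0.7, 0.3]
finger_gap: 64.1
```

```bash
cat > cap.py <<'E'
from plant import *
from h import *
import sys
def cap(n,cam="wrist"):
    d=get_image(cam);cv2.imwrite(f"pics/{n}.png",d["image"]);np.savez(f"pics/{n}.npz",**d)
    o=r.get_obs();print(round(float(o["t"]),2),o["ee_pos"].round(2),o["tool_rot"].round(4),o["force"].round(1),round(float(o["finger_gap"]),1));return d
if __name__=="__main__": cap(sys.argv[1],*(sys.argv[2:]))
E
python3 cap.py w1; cat cmd.json
```

```text
1.7 [397.43 275.19 199.58] [ 4.000e-04  9.750e-01  2.224e-01 -2.000e-04] [ 0.6 -2.2 -0.9] 64.2
[397.02112517842954, 277.9941727585438, 200.00199999999998, 26.023771222790046]
```

View pics/w1.png

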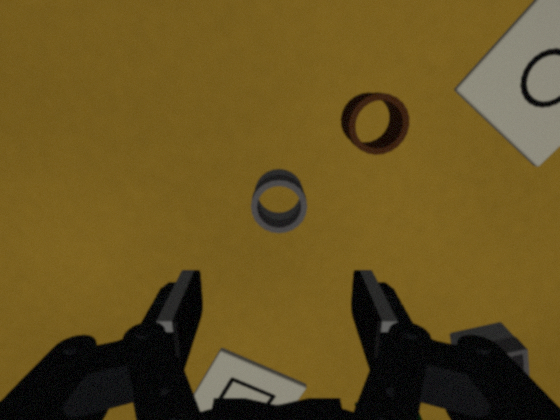

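```bash
python3 - <<'E'
from h import *
d=np.load("pics/w1.npz");im=d["image"];z=d["z_map"]
print(im[206,248:312].tolist()[::3]);print(im[165:238,279].tolist()[::3])
print(z[206,250:310:4].round(),z[165:238:3,279].round())
E
```

```text
[[31, 92, 115], [61, 76, 86], [73, 74, 77], [48, 48, 50], [34, 33, 35], [34, 69, 83], [34, 93, 116], [29, 91, 116], [34, 95, 119], [31, 92, 117], [27, 91, 115], [29, 90, 116], [28, 90, 117], [33, 94, 119], [29, 91, 116], [34, 79, 99], [38, 41, 43], [35, 35, 34], [71, 70, 73], [71, 75, 78], [35, 94, 118], [30, 95, 121]]
[[28, 91, 117], [27, 80, 99], [43, 44, 46], [40, 40, 41], [21, 26, 27], [57, 58, 60], [75, 74, 76], [49, 86, 105], [32, 94, 121], [29, 93, 118], [32, 94, 120], [24, 89, 115], [29, 92, 117], [26, 92, 115], [30, 93, 118], [34, 93, 118], [42, 55, 62], [39, 43, 44], [40, 42, 41], [29, 24, 31], [30, 26, 29], [65, 67, 68], [66, 70, 73], [25, 87, 111], [29, 91, 116]]
[284. 248. 260. 281. 286. 285. 285. 284. 286. 285. 286. 284. 273. 248.
 248.] [276. 275. 267. 256. 248. 242. 242. 278. 281. 283. 283. 283. 283. 285.
 284. 286. 284. 277. 272. 262. 255. 253. 253. 293. 295.]
```

```bash
cat >> h.py <<'E'
from scipy.optimize import least_squares
DIM={"large_round":(30,30,30),"small_round":(19,19,19),"square":(23,23,0.5),"oblong":(34,20,20),"tile":(44,44,0.5)}
def fit(P,dim,guess=None):
    P=P[:,:2];hx,hy,rr=dim;best=None
    def sd(p):
        c,s=np.cos(p[2]),np.sin(p[2]);q=P-p[:2];q=np.abs(np.c_[q[:,0]*c+q[:,1]*s,-q[:,0]*s+q[:,1]*c])
        e=q-np.array([hx-rr+p[3],hy-rr+p[3]])
        return np.linalg.norm(np.maximum(e,0),axis=1)+np.minimum(e.max(1),0)-rr
    for a in ([0] if hx==rr else np.radians([0,30,60,90,120,150])):
        s=least_squares(sd,[*P.mean(0),a,0],loss="soft_l1",f_scale=0.5)
        if best is None or s.cost<best.cost: best=s
    x=best.x;return x[0],x[1],np.degrees(x[2]),x[3],np.sqrt(np.mean(best.fun**2))
def world(d):
    K=d["intrinsics"];T=d["world_from_camera"];z=d["z_map"];v,u=np.mgrid[0:420,0:560]
    c=np.stack([(u-K[0,2])/K[0,0]*z,-(v-K[1,2])/K[1,1]*z,-z],-1)
    return c@T[:3,:3].T+T[:3,3]
def rims(d,zt=35,lo=29,hi=42,thr=50,amin=60,kind=None):
    im=d["image"].astype(int);W=world(d)[...,2]
    W=cv2.medianBlur(np.float32(W),3)
    m=(im.min(2)>thr)&(im.max(2)-im.min(2)<25)&(W>lo+zt-35)&(W<hi+zt-35)&(d["z_map"]>0)
    m=cv2.morphologyEx(m.astype(np.uint8),cv2.MORPH_CLOSE,np.ones((3,3)))
    n,L,S,C=cv2.connectedComponentsWithStats(m);out=[]
    for i in range(1,n):
        if S[i,4]<amin: continue
        cs=fill(L==i);c=max(cs,key=cv2.contourArea)
        out.append((S[i,4],C[i].round(1),c[:,0,:]))
    return out,m
def whites(d,thr=110,amin=900):
    im=d["image"].astype(int);m=(im.min(2)>thr)
    return [c[:,0,:] for c in fill(m) if cv2.contourArea(c)>amin]
E
python3 - <<'E'
from h import *
d=np.load("pics/w1.npz")
o,m=rims(d)
for a,c,p in o:
    print(a,c)
    if a<3000: print(np.round(fit(ray(d,p,35),DIM["small_round"]),2))
for p in whites(d): print(p.min(0),p.max(0),np.median(d["image"][p[:,1],p[:,0]],0))
cv2.imwrite("pics/m1.png",m*255)
E
```

```text
814 [278.5 205.1]
[ 3.9761e+02  2.7905e+02 -2.0910e+01 -4.6000e-01  2.2000e-01]
159 [522.1 358.3]
[623.39 238.27 -90.48  -4.28   1.81]
[196 352] [304 409] [117. 132. 135.]
[528  56] [559  99] [119. 133. 136.]
[459   0] [559 164] [117. 131. 135.]
```

```bash
python3 -c "
from plan import *
plan([397.6,279,78,26])"
```

```text
shift cm [0.1, -0.06, 12.2] turn 0.0 dist 122 deg 0.0
```

>>> servo_tool([
  [0.1,-0.06,1.5],
  [0.1,-0.06,4.0],
  [0.1,-0.06,7.0],
  [0.1,-0.06,9.5],
  [0.1,-0.06,11.2],
  [0.1,-0.06,12.2],
  [0.1,-0.06,12.2],
  [0.1,-0.06,12.2],
], turn=[0,0,0,0,0,0,0,0])

```text
t: 2.7
ee_pos: [397.4, 279.3, 78.4]
tool_rot: [-0.0, 0.974, 0.225, 0.0]
force: [-0.5, 0.9, 0.6]
finger_gap: 64.0
```

```bash
python3 cap.py w2; cat cmd.json
```

```text
2.75 [397.4  279.25  78.54] [-3.000e-04  9.744e-01  2.247e-01  4.000e-04] [-0.5  0.2 -0.3] 63.9
[397.6564908695549, 278.9720840216658, 78.00199999999998, 26.023771222790046]
```

View pics/w2.png

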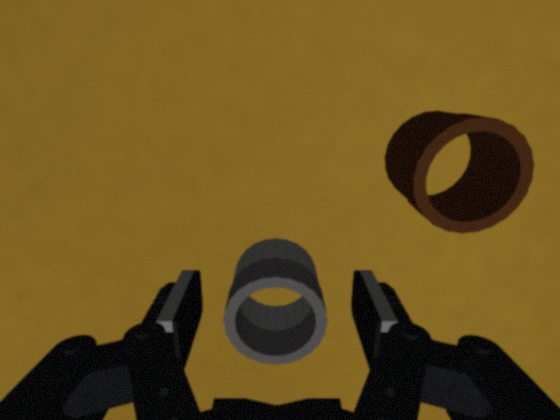

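>>> servo_tool([
  [0,0,0],
  [0,0,0],
  [0,0,0],
  [0,0,0],
  [0,0,0],
  [0,0,0],
  [0,0,0],
  [0,0,0],
], turn=[0,0,0,0,0,0,0,0], gripper=0, force=30)

```text
t: 3.75
ee_pos: [397.4, 279.0, 78.6]
tool_rot: [-0.0, 0.974, 0.225, 0.0]
force: [-1.0, -1.4, 9.3]
finger_gap: 37.2
```

```bash
python3 - <<'E'
from h import *
from cap import cap
d0=np.load("pics/w2.npz");d=cap("w3")
for q in (d0,d):
  o,m=rims(q)
  for a,c,p in o:
    if a<6000: print(a,c,np.round(fit(ray(q,p,35),DIM["small_round"]),2))
from plan import *
plan([525,431.8,160,10],[.08,.22,.38,.54,.7,.85,.96,1],save=False)
E
```

```text
3.8 [397.42 279.05  78.59] [-3.000e-04  9.745e-01  2.245e-01  3.000e-04] [-1.5 -1.3  9.4] 37.4
2654 [275.1 318.4] [ 3.976300e+02  2.788300e+02  2.779138e+04 -1.900000e-01  1.400000e-01]
2696 [276.3 317.4] [ 3.980100e+02  2.790300e+02 -2.782936e+04 -1.700000e-01  1.600000e-01]
shift cm [18.15, -8.15, -8.2] turn 0.28 dist 215 deg 16.0
[1.45, -0.65, -0.66] 0.02
[3.99, -1.79, -1.8] 0.06
[6.9, -3.1, -3.12] 0.11
[9.8, -4.4, -4.43] 0.15
[12.7, -5.7, -5.74] 0.2
[15.43, -6.93, -6.97] 0.24
[17.42, -7.82, -7.87] 0.27
[18.15, -8.15, -8.2] 0.28
```

```bash
python3 - <<'E'
from plan import *
plan([525,431.8,190,10])
E
```

```text
shift cm [18.15, -8.15, -11.2] turn 0.28 dist 228 deg 16.0
```

>>> servo_tool([
  [0,0,-2.0],
  [0.3,-0.1,-6.0],
  [2.8,-1.3,-10.0],
  [7.0,-3.2,-11.2],
  [11.3,-5.1,-11.2],
  [15.2,-6.8,-11.2],
  [17.5,-7.9,-11.2],
  [18.15,-8.15,-11.2],
], turn=[0,0,0.04,0.1,0.16,0.22,0.27,0.28])

```text
t: 4.8
ee_pos: [525.1, 432.4, 189.6]
tool_rot: [0.0, 0.996, 0.086, 0.0]
force: [0.2, -1.3, -1.4]
finger_gap: 37.5
```

>>> servo_tool([
  [0,0,0],
  [0,0,0],
  [0,0,0],
  [0,0,0.2],
  [0,0,0.5],
  [0,0,0.8],
  [0,0,1.0],
  [0,0,1.0],
], turn=[0,0,0,0,0,0,0,0])

```text
t: 5.8
ee_pos: [524.7, 431.4, 179.7]
tool_rot: [0.0, 0.996, 0.086, -0.0]
force: [-0.8, -0.2, -0.1]
finger_gap: 37.0
```

```bash
python3 cap.py w4; cat cmd.json
```

```text
5.85 [524.76 431.5  179.91] [ 1.000e-04  9.963e-01  8.630e-02 -1.000e-04] [-0.5 -0.7  0. ] 37.5
[524.9969495789838, 431.8410068793617, 190.00199999999998, 9.980952959126995]
```

View pics/w4.png

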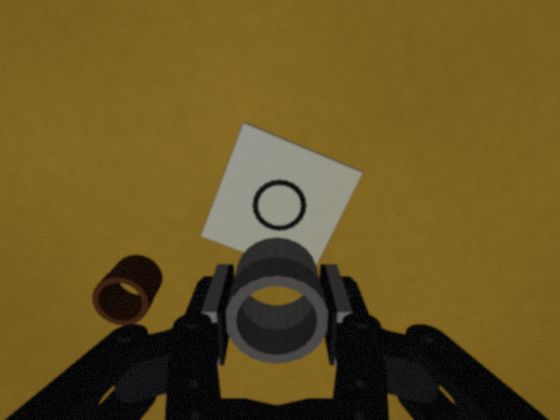

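```bash
cat >> h.py <<'E'
def outline(d,kind,near,R=None,thr=75):
    """fit dark outline (printed line) of a tile close to world xy `near`"""
    im=d["image"].astype(int);u=proj(d,[near[0],near[1],6])[0]
    v=cv2.GaussianBlur(d["image"],(0,0),0.7).max(2)<thr
    n,L,S,C=cv2.connectedComponentsWithStats(v.astype(np.uint8));out=[]
    for i in range(1,n):
        if S[i,4]<80: continue
        c=max(fill(L==i),key=cv2.contourArea)[:,0,:];P=ray(d,c,6)
        if np.linalg.norm((P.min(0)+P.max(0))[:2]/2-near[:2])<30: out.append((S[i,4],np.round(fit(P,DIM[kind]),2)))
    return out
E
python3 - <<'E'
from h import *
import json
d=np.load("pics/w4.npz")
print(outline(d,"small_round",np.array([525,432])))
for a,c,p in rims(d,136.3)[0]:
    if a<6000: print(a,c,np.round(fit(ray(d,p,136.3),DIM["small_round"]),2))
c=json.load(open("cmd.json"));c[2]=180.002;json.dump(c,open("cmd.json","w"))
E
```

```text
[(np.int32(657), array([ 5.2686e+02,  4.3265e+02,  9.0900e+00, -6.2000e-01,  2.1000e-01]))]
2606 [276.4 317.2] [ 5.25160e+02  4.31570e+02 -3.89285e+04 -2.40000e-01  1.70000e-01]
```

```bash
python3 - <<'E'
from plan import *
c=load()
plan([c[0]+1.7,c[1]+1.1,96,c[3]])
E
```

```text
shift cm [0.19, -0.08, 8.4] turn 0.0 dist 84 deg 0.0
```

>>> servo_tool([
  [0.19,-0.08,1.2],
  [0.19,-0.08,3.0],
  [0.19,-0.08,5.0],
  [0.19,-0.08,6.8],
  [0.19,-0.08,8.0],
  [0.19,-0.08,8.4],
  [0.19,-0.08,8.4],
  [0.19,-0.08,8.4],
], turn=[0,0,0,0,0,0,0,0])

```text
t: 6.85
ee_pos: [526.8, 432.9, 96.7]
tool_rot: [-0.0, 0.996, 0.086, 0.0]
force: [0.7, 0.1, 0.1]
finger_gap: 37.2
```

```bash
python3 - <<'E'
from h import *
from cap import cap
d=cap("w5")
for a,c,p in rims(d,52.3)[0]:
    if a<6000: print(a,c,np.round(fit(ray(d,p,52.3),DIM["small_round"]),2))
E
```

```text
6.9 [526.73 432.88  96.67] [-3.000e-04  9.963e-01  8.640e-02  4.000e-04] [1.2 0.7 0.2] 37.1
2592 [276.7 317.1] [ 5.274700e+02  4.322300e+02  4.074997e+04 -1.300000e-01  3.200000e-01]
```

View pics/w5.png

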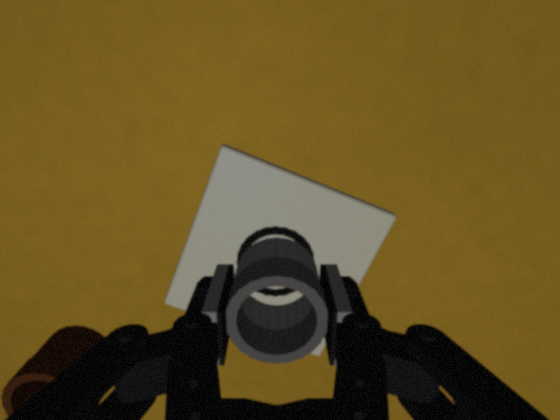

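>>> servo_tool([
  [0,0,0.2],
  [0,0,0.5],
  [0,0,0.8],
  [0,0,1.0],
  [0,0,1.15],
  [0,0,1.2],
  [0,0,1.2],
  [0,0,1.2],
], turn=[0,0,0,0,0,0,0,0])

```text
t: 7.9
ee_pos: [526.5, 432.5, 84.7]
tool_rot: [-0.0, 0.996, 0.086, -0.0]
force: [-4.2, -3.7, 10.8]
finger_gap: 36.9
```

>>> servo_tool([
  [0,0,0],
  [0,0,0],
  [0,0,0],
  [0,0,0],
  [0,0,0],
  [0,0,0],
  [0,0,0],
  [0,0,0],
], turn=[0,0,0,0,0,0,0,0], gripper=0.75)

```text
t: 8.9
ee_pos: [526.5, 432.6, 84.0]
tool_rot: [0.0, 0.996, 0.086, -0.0]
force: [0.8, -0.3, 0.4]
finger_gap: 64.1
```

```bash
python3 - <<'E'
from h import *
from cap import cap
d=cap("w6")
for a,c,p in rims(d,41)[0]:
    if a<6000: print(a,c,np.round(fit(ray(d,p,41),DIM["small_round"]),2))
from plan import *
c=load();c[2]-=12;json.dump(c,open("cmd.json","w"))
plan([623,233,210,35],save=False)
t=np.load("pics/top0.npz");im=t["image"].astype(int)
g=(im.max(2)-im.min(2)<35)&(im.max(2)<110)
print(im[150:185:2,189].tolist())
E
```

```text
8.95 [526.49 432.63  84.  ] [ 0.      0.9963  0.0864 -0.    ] [ 0.1  0.4 -0.3] 63.9
2694 [276.5 318.7] [ 5.270400e+02  4.323200e+02 -3.911313e+04 -1.200000e-01  2.500000e-01]
shift cm [6.02, 21.36, -12.6] turn -0.437 dist 255 deg -25.0
[[34, 115, 154], [32, 111, 149], [59, 95, 113], [54, 54, 55], [40, 54, 62], [36, 98, 128], [31, 117, 154], [26, 112, 152], [29, 115, 154], [29, 118, 157], [32, 119, 157], [34, 121, 156], [49, 106, 134], [56, 67, 78], [45, 43, 43], [45, 72, 88], [36, 115, 154], [31, 117, 155]]
```

View pics/w6.png

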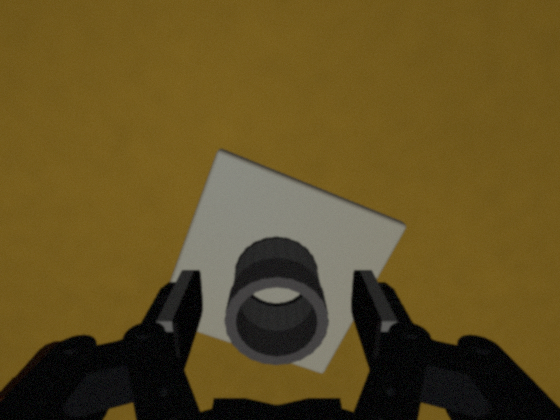

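```bash
python3 - <<'E'
from plan import *
c=load();plan([620,228,210,c[3]])
E
```

```text
shift cm [5.63, 21.8, -12.6] turn 0.0 dist 258 deg 0.0
```

>>> servo_tool([
  [0,0,-2.5],
  [0,0.2,-7.0],
  [0.5,2.5,-11.0],
  [1.8,7.0,-12.6],
  [3.2,12.5,-12.6],
  [4.6,17.8,-12.6],
  [5.4,21.0,-12.6],
  [5.63,21.8,-12.6],
], turn=[0,0,0,0,0,0,0,0])

```text
t: 9.95
ee_pos: [620.4, 224.7, 210.2]
tool_rot: [0.0, 0.996, 0.085, 0.0]
force: [-0.4, 0.5, 0.1]
finger_gap: 63.9
```

```bash
python3 - <<'E'
from h import *
from cap import cap
d=cap("w7")
for a,c,p in rims(d)[0]:
    print(a,c)
    if a<3000: print(np.round(fit(ray(d,p,35),DIM["square"]),2))
E
```

```text
10.0 [620.28 225.32 210.13] [3.000e-04 9.964e-01 8.510e-02 1.000e-04] [-1.  -1.  -0.4] 64.3
1163 [276.9 201.9]
[ 6.2119e+02  2.2605e+02  1.3115e+02 -4.4000e-01  2.1000e-01]
```

View pics/w7.png

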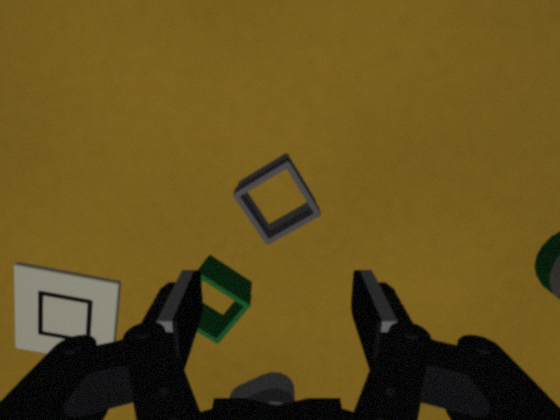

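```bash
python3 - <<'E'
from plan import *
c=load();plan([621.2,226.0,78,41.15])
E
```

```text
shift cm [0.09, 0.22, 13.2] turn -0.544 dist 132 deg -31.2
```

>>> servo_tool([
  [0.09,0.22,0.5],
  [0.09,0.22,1.5],
  [0.09,0.22,3.0],
  [0.09,0.22,5.0],
  [0.09,0.22,8.0],
  [0.09,0.22,11.0],
  [0.09,0.22,12.7],
  [0.09,0.22,13.2],
], turn=[-0.1,-0.25,-0.4,-0.5,-0.544,-0.544,-0.544,-0.544], gripper=0.8)

```text
t: 11.0
ee_pos: [620.2, 226.3, 77.2]
tool_rot: [-0.0, 0.936, 0.351, -0.001]
force: [0.8, -0.3, 0.5]
finger_gap: 68.4
```

```bash
python3 - <<'E'
from h import *
from cap import cap
d=cap("w8")
for a,c,p in rims(d)[0]:
    print(a,c)
    if a<6000: print(np.round(fit(ray(d,p,35),DIM["square"]),2))
E
```

```text
11.05 [620.38 226.13  77.34] [-0.000e+00  9.363e-01  3.512e-01 -4.000e-04] [-0.7 -0.7 -0.2] 68.3
4057 [276.5 319. ]
[ 6.2142e+02  2.2554e+02  1.3115e+02 -1.9000e-01  1.0000e-01]
```

View pics/w8.png

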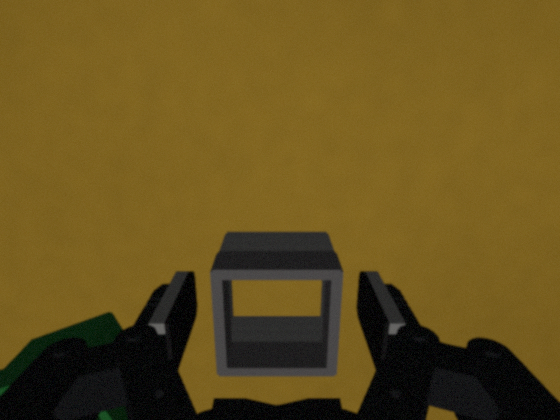

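>>> servo_tool([
  [0,0,0],
  [0,0,0],
  [0,0,0],
  [0,0,0],
  [0,0,0],
  [0,0,0],
  [0,0,0],
  [0,0,0],
], turn=[0,0,0,0,0,0,0,0], gripper=0)

```text
t: 12.05
ee_pos: [621.2, 225.8, 79.1]
tool_rot: [-0.0, 0.936, 0.351, 0.001]
force: [-0.6, 0.2, 7.9]
finger_gap: 45.3
```

```bash
python3 - <<'E'
from h import *
from cap import cap
d=cap("w9")
for a,c,p in rims(d)[0]:
    if a<6000: print(a,np.round(fit(ray(d,p,35),DIM["square"]),2))
from plan import *
c=load();plan([455,81.5,180,-2.5])
E
```

```text
12.1 [621.27 225.83  79.11] [-1.000e-04  9.364e-01  3.508e-01  8.000e-04] [-1.  -0.4  7.4] 45.8
4084 [ 6.2189e+02  2.2604e+02  4.1070e+01 -1.4000e-01  1.7000e-01]
shift cm [-22.03, -0.06, -10.2] turn 0.762 dist 243 deg 43.6
```

>>> servo_tool([
  [0,0,-2.0],
  [-0.3,0,-6.0],
  [-3.0,0,-9.5],
  [-8.0,0,-10.2],
  [-13.0,0,-10.2],
  [-18.0,0,-10.2],
  [-21.3,-0.05,-10.2],
  [-22.03,-0.06,-10.2],
], turn=[0,0.02,0.12,0.28,0.44,0.6,0.72,0.762])

```text
t: 13.1
ee_pos: [453.1, 80.2, 181.1]
tool_rot: [-0.001, 1.0, -0.024, 0.0]
force: [0.5, 1.0, -0.3]
finger_gap: 45.6
```

>>> servo_tool([
  [0,0,0],
  [0,0,0],
  [0,0,0],
  [0,0,0],
  [0,0,0],
  [0,0,0],
  [0,0,0],
  [0,0,0],
], turn=[0,0,0,0,0,0,0,0])

```text
t: 14.1
ee_pos: [454.3, 81.2, 180.0]
tool_rot: [0.0, 1.0, -0.023, -0.0]
force: [0.3, -0.5, -0.7]
finger_gap: 45.7
```

```bash
python3 - <<'E'
from h import *
from cap import cap
d=cap("w10")
for a,c,p in rims(d,135.7)[0]:
    if a<6000: print(a,np.round(fit(ray(d,p,135.7),DIM["square"]),2))
print(outline(d,"square",np.array([455,82])))
for p in whites(d): print(len(p),np.round(fit(ray(d,p,6),DIM["tile"]),2))
E
```

```text
14.15 [454.27  81.27 180.01] [ 0.      0.9997 -0.0225 -0.    ] [ 0.4  0.2 -0.1] 45.5
4076 [ 4.5474e+02  8.1030e+01  1.7721e+02 -1.0000e-01  1.9000e-01]
[]
128 [ 479.94  -84.26 -844.91  -27.23    4.07]
194 [ 4.55910e+02  8.25700e+01  1.25764e+03 -2.63000e+01  6.90000e-01]
566 [455.77  82.09 177.39  -1.83  10.82]
```

View pics/w10.png

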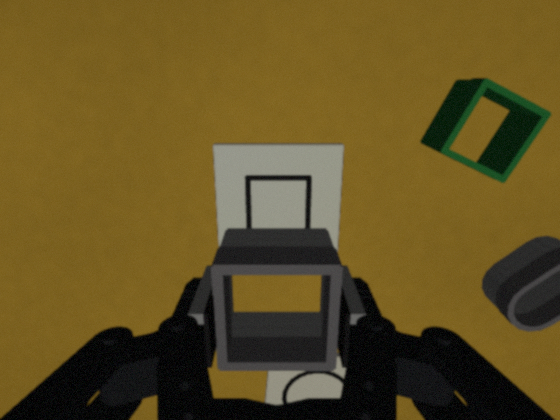

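>>> servo_tool([
  [0,0,-1.0],
  [0,0,-3.0],
  [0,0,-5.0],
  [0,0,-6.5],
  [0,0,-7.0],
  [0,0,-7.0],
  [0,0,-7.0],
  [0,0,-7.0],
], turn=[0,0,0,0,0,0,0,0])

```text
t: 15.15
ee_pos: [454.1, 81.2, 249.5]
tool_rot: [0.0, 1.0, -0.023, -0.0]
force: [-1.1, 0.4, -0.8]
finger_gap: 45.3
```

```bash
python3 - <<'E'
from h import *
from cap import cap
d=cap("w11")
for a,c,p in rims(d,205.7)[0]:
    if a<6000: print(a,np.round(fit(ray(d,p,205.7),DIM["square"]),2))
print(outline(d,"square",np.array([455,82])))
print(outline(d,"square",np.array([455,82]),thr=90))
for p in whites(d,amin=500): print(len(p),np.round(fit(ray(d,p,6),DIM["tile"]),2))
E
```

```text
15.2 [454.14  81.17 249.61] [ 3.000e-04  9.997e-01 -2.250e-02 -3.000e-04] [-0.3  0.7 -0.1] 45.7
4116 [ 4.5455e+02  8.1270e+01 -2.7700e+00 -1.6000e-01  2.3000e-01]
[(np.int32(584), array([ 4.559e+02,  8.133e+01, -2.580e+00, -1.020e+00,  2.000e-01]))]
[(np.int32(758), array([ 4.5591e+02,  8.1240e+01, -3.2200e+00, -5.8000e-01,  3.6000e-01]))]
379 [ 4.5579e+02  8.1800e+01 -2.6200e+00 -1.1000e+00  2.2000e-01]
```

View pics/w11.png

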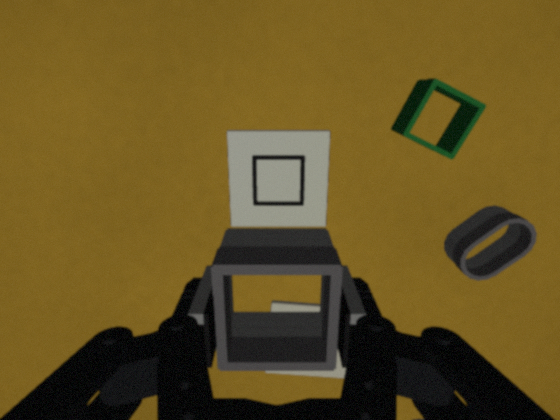

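```bash
python3 - <<'E'
from plan import *
c=load();c[2]+=70;print(c)
json.dump(c,open("cmd.json","w"));plan([456.2,81.9,97,c[3]])
E
```

```text
[454.95032316712127, 81.49241707331335, 250.002, -2.509526974724949]
shift cm [0.12, -0.05, 15.3] turn 0.0 dist 153 deg 0.0
```

>>> servo_tool([
  [0.12,-0.05,2.0],
  [0.12,-0.05,5.5],
  [0.12,-0.05,9.5],
  [0.12,-0.05,12.5],
  [0.12,-0.05,14.5],
  [0.12,-0.05,15.3],
  [0.12,-0.05,15.3],
  [0.12,-0.05,15.3],
], turn=[0,0,0,0,0,0,0,0])

```text
t: 16.2
ee_pos: [455.9, 81.8, 97.7]
tool_rot: [-0.0, 1.0, -0.023, 0.0]
force: [-0.2, -0.8, -0.5]
finger_gap: 45.4
```

```bash
python3 - <<'E'
from h import *
from cap import cap
d=cap("w12")
for a,c,p in rims(d,53.2)[0]:
    if a<6000: print(a,np.round(fit(ray(d,p,53.2),DIM["square"]),2))
E
```

```text
16.25 [455.86  81.85  97.73] [-3.000e-04  9.997e-01 -2.250e-02  5.000e-04] [ 1.1  0.3 -0.5] 45.6
4044 [ 4.5636e+02  8.1630e+01  8.7340e+01 -1.4000e-01  3.6000e-01]
```

View pics/w12.png

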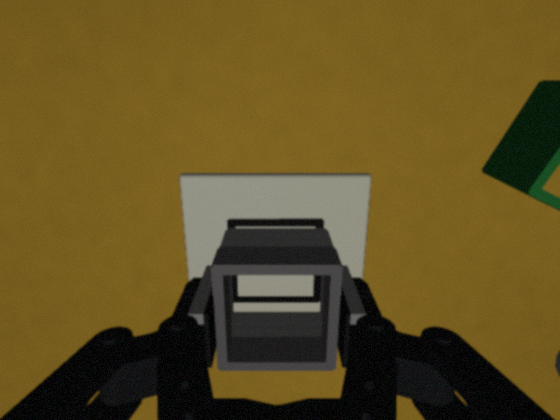

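>>> servo_tool([
  [0,0,0.2],
  [0,0,0.5],
  [0,0,0.8],
  [0,0,1.05],
  [0,0,1.2],
  [0,0,1.25],
  [0,0,1.25],
  [0,0,1.25],
], turn=[0,0,0,0,0,0,0,0])

```text
t: 17.25
ee_pos: [455.4, 81.6, 85.0]
tool_rot: [-0.0, 1.0, -0.023, -0.0]
force: [-6.8, -1.4, 21.3]
finger_gap: 45.3
```

>>> servo_tool([
  [0,0,0],
  [0,0,0],
  [0,0,0],
  [0,0,0],
  [0,0,0],
  [0,0,0],
  [0,0,0],
  [0,0,0],
], turn=[0,0,0,0,0,0,0,0], gripper=0.75)

```text
t: 18.25
ee_pos: [455.5, 81.7, 84.5]
tool_rot: [0.0, 1.0, -0.023, -0.0]
force: [-0.0, -0.4, 0.1]
finger_gap: 64.1
```

```bash
python3 - <<'E'
from h import *
from cap import cap
d=cap("w13")
for a,c,p in rims(d,41)[0]:
    if a<6000: print(a,np.round(fit(ray(d,p,41),DIM["square"]),2))
from plan import *
c=load();c[2]-=12.5;json.dump(c,open("cmd.json","w"))
plan([643,19,210,c[3]])
E
```

```text
18.3 [455.49  81.7   84.51] [ 0.      0.9997 -0.0225 -0.    ] [0.3 0.5 0.5] 64.1
4051 [ 4.5582e+02  8.1790e+01  8.7300e+01 -1.7000e-01  3.9000e-01]
shift cm [18.94, 5.47, -12.55] turn 0.0 dist 234 deg 0.0
```

View pics/w13.png

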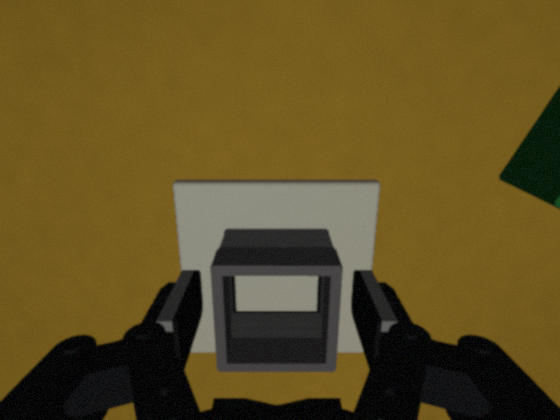

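>>> servo_tool([
  [0,0,-2.5],
  [0.2,0.1,-7.0],
  [2.5,0.7,-11.0],
  [6.5,1.9,-12.55],
  [11.0,3.2,-12.55],
  [15.5,4.5,-12.55],
  [18.3,5.3,-12.55],
  [18.94,5.47,-12.55],
], turn=[0,0.02,0.12,0.28,0.46,0.64,0.8,0.88])

```text
t: 19.3
ee_pos: [643.5, 17.6, 209.6]
tool_rot: [0.001, 0.894, -0.448, 0.0]
force: [-0.2, 0.8, 0.7]
finger_gap: 63.8
```

```bash
python3 - <<'E'
from h import *
from cap import cap
d=cap("w14")
for a,c,p in rims(d)[0]:
    print(a,c)
    if a<3000: print(np.round(fit(ray(d,p,35),DIM["oblong"]),2))
from plan import *
c=load();c[3]-=np.degrees(.88);json.dump(c,open("cmd.json","w"));print(c)
E
```

```text
19.35 [643.41  17.77 209.5 ] [ 6.000e-04  8.932e-01 -4.496e-01  2.000e-04] [-0.2  0.3 -0.5] 64.0
1178 [271.2 203.9]
[ 6.4107e+02  1.9800e+01  3.8960e+01 -5.6000e-01  2.6000e-01]
519 [ 64.4 328.9]
[447.29  68.32  87.12   4.19   4.47]
[642.9943547623323, 18.998879956109562, 210.002, np.float64(-52.92981294623739)]
```

View pics/w14.png

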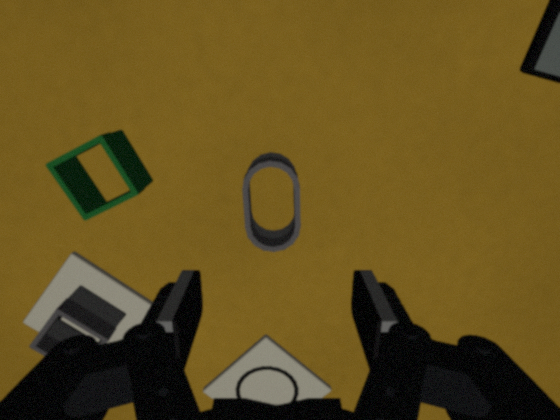

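```bash
python3 - <<'E'
from plan import *
plan([641.1,19.8,78,-51.04])
E
```

```text
shift cm [-0.18, 0.1, 13.2] turn -0.033 dist 132 deg -1.9
```

>>> servo_tool([
  [-0.18,0.1,1.5],
  [-0.18,0.1,4.0],
  [-0.18,0.1,7.0],
  [-0.18,0.1,10.0],
  [-0.18,0.1,12.2],
  [-0.18,0.1,13.2],
  [-0.18,0.1,13.2],
  [-0.18,0.1,13.2],
], turn=[-0.033,-0.033,-0.033,-0.033,-0.033,-0.033,-0.033,-0.033])

```text
t: 20.35
ee_pos: [640.8, 19.3, 78.9]
tool_rot: [-0.0, 0.902, -0.431, 0.001]
force: [-0.9, 0.4, 0.6]
finger_gap: 64.2
```

```bash
python3 - <<'E'
from h import *
from cap import cap
d=cap("w15")
for a,c,p in rims(d)[0]:
    print(a,c)
    if a<8000: print(np.round(fit(ray(d,p,35),DIM["oblong"]),2))
E
```

```text
20.4 [640.83  19.38  78.92] [-4.000e-04  9.022e-01 -4.313e-01  5.000e-04] [-0.4  0.2 -0.3] 63.8
4052 [275.2 310.3]
[ 6.4054e+02  1.9520e+01  3.9090e+01 -2.6000e-01  1.8000e-01]
```

View pics/w15.png

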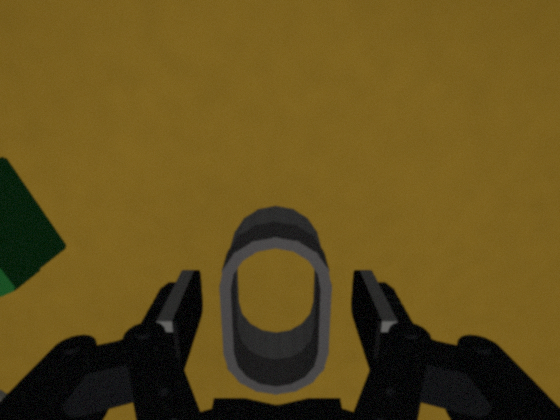

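>>> servo_tool([
  [0,0,0],
  [0,0,0],
  [0,0,0],
  [0,0,0],
  [0,0,0],
  [0,0,0],
  [0,0,0],
  [0,0,0],
], turn=[0,0,0,0,0,0,0,0], gripper=0)

```text
t: 21.4
ee_pos: [640.6, 19.5, 78.7]
tool_rot: [-0.0, 0.902, -0.431, 0.0]
force: [-1.5, -0.5, 6.7]
finger_gap: 39.2
```

```bash
python3 - <<'E'
from h import *
from cap import cap
d=cap("w16")
for a,c,p in rims(d)[0]:
    if a<8000: print(a,np.round(fit(ray(d,p,35),DIM["oblong"]),2))
from plan import *
plan([523.4,-405.5,240,-82.5])
E
```

```text
21.45 [640.66  19.44  78.71] [-3.000e-04  9.022e-01 -4.313e-01  3.000e-04] [-0.9 -0.3  7.2] 39.5
4109 [ 6.4068e+02  1.9410e+01  3.9050e+01 -2.5000e-01  2.0000e-01]
shift cm [25.67, 35.9, -16.2] turn 0.549 dist 470 deg 31.5
```

>>> servo_tool([
  [0,0,-2.0],
  [0,0,-6.0],
  [0.8,1.1,-10.5],
  [2.8,3.9,-14.0],
  [5.5,7.7,-16.2],
  [8.3,11.6,-16.2],
  [11.1,15.5,-16.2],
  [13.9,19.4,-16.2],
], turn=[0,0,0,0,0,0,0,0])

```text
t: 22.45
ee_pos: [576.0, -212.1, 241.5]
tool_rot: [-0.0, 0.902, -0.431, 0.001]
force: [0.1, 1.0, -1.2]
finger_gap: 39.3
```

>>> servo_tool([
  [2.8,3.9,0],
  [5.4,7.6,0],
  [7.8,10.9,0],
  [9.8,13.7,0],
  [11.0,15.5,0],
  [11.6,16.3,0],
  [11.77,16.5,0],
  [11.77,16.5,0],
], turn=[0.07,0.16,0.27,0.38,0.48,0.54,0.549,0.549])

```text
t: 23.45
ee_pos: [522.6, -405.1, 240.2]
tool_rot: [-0.0, 0.752, -0.659, -0.0]
force: [-0.6, 0.1, -1.2]
finger_gap: 39.7
```

```bash
python3 - <<'E'
from h import *
from cap import cap
d=cap("w17");zr=float(240-78.7+35-.4)
for a,c,p in rims(d,zr)[0]:
    if a<8000: print(a,np.round(fit(ray(d,p,zr),DIM["oblong"]),2))
for t in (75,90):print(outline(d,"oblong",np.array([523.4,-405.5]),thr=t))
for p in whites(d,amin=500): print(len(p),np.round(fit(ray(d,p,6),DIM["tile"]),2))
E
cat cmd.json
```

```text
23.5 [ 522.63 -404.89  240.13] [-2.000e-04  7.522e-01 -6.589e-01 -1.000e-04] [-0.1  0.7 -1.1] 39.7
4178 [ 5.2210e+02 -4.0481e+02  7.5900e+00 -1.2000e-01  2.0000e-01]
[]
[]
513 [ 417.15 -640.46   93.03   31.77   19.38]
161 [ 526.3  -406.21 1514.41  -24.27    3.94]
509 [ 524.5  -405.72   98.91   -1.86   10.94]
[523.372639840843, -405.50693502955994, 240.002, -82.49443517498787]
```

View pics/w17.png

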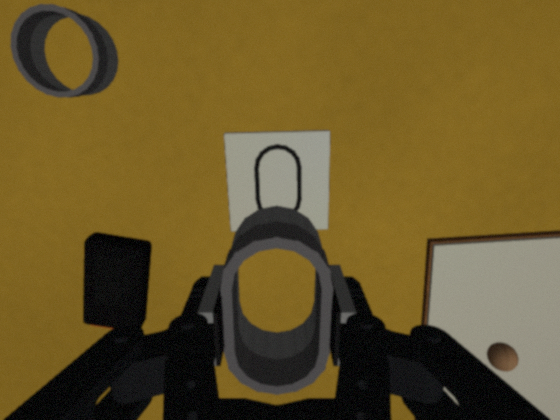

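>>> servo_tool([
  [0,0,-1.0],
  [0,0,-3.0],
  [0,0,-5.5],
  [0,0,-7.2],
  [0,0,-8.0],
  [0,0,-8.0],
  [0,0,-8.0],
  [0,0,-8.0],
], turn=[0,0,0,0,0,0,0,0])

```text
t: 24.5
ee_pos: [522.0, -405.6, 319.4]
tool_rot: [0.0, 0.751, -0.66, -0.0]
force: [0.3, 0.5, -0.5]
finger_gap: 39.5
```

```bash
python3 - <<'E'
from h import *
from cap import cap
d=cap("w18");zr=float(320-78.7+35-.3)
for a,c,p in rims(d,zr)[0]:
    if a<8000: print(a,np.round(fit(ray(d,p,zr),DIM["oblong"]),2))
for t in (75,90):print(outline(d,"oblong",np.array([523.4,-405.5]),thr=t))
for p in whites(d,amin=500): print(len(p),np.round(fit(ray(d,p,6),DIM["tile"]),2))
from plan import *
c=load();c[2]+=80;json.dump(c,open("cmd.json","w"))
E
```

```text
24.55 [ 522.02 -405.7   319.47] [ 2.000e-04  7.515e-01 -6.598e-01 -4.000e-04] [-0.3 -0.4  0.2] 39.7
4135 [ 5.2213e+02 -4.0535e+02  1.8748e+02 -3.0000e-01  1.9000e-01]
[(np.int32(396), array([ 5.2360e+02, -4.0578e+02,  8.9700e+00, -1.0700e+00,  3.1000e-01]))]
[(np.int32(495), array([ 5.2361e+02, -4.0564e+02,  8.7200e+00, -7.9000e-01,  2.9000e-01]))]
652 [ 408.23 -668.67   11.25   52.38   20.47]
192 [481.46 -93.17  -7.51  -2.46   8.4 ]
316 [ 5.2392e+02 -4.0584e+02  1.8874e+02 -1.1800e+00  3.3000e-01]
```

View pics/w18.png

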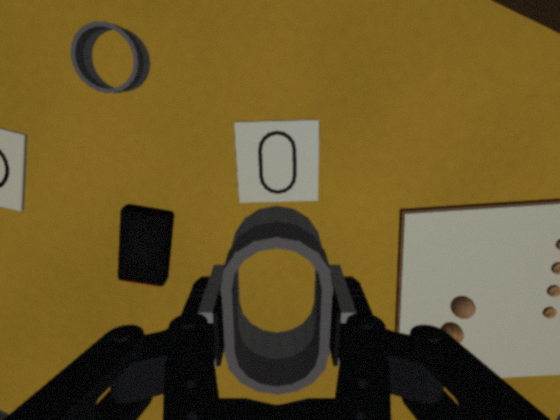

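```bash
python3 - <<'E'
from plan import *
plan([524.5,-406.1,98,-81.25])
E
```

```text
shift cm [0.07, -0.1, 22.2] turn -0.022 dist 222 deg -1.2
```

>>> servo_tool([
  [0.07,-0.1,2.5],
  [0.07,-0.1,7.0],
  [0.07,-0.1,12.0],
  [0.07,-0.1,16.5],
  [0.07,-0.1,20.0],
  [0.07,-0.1,21.7],
  [0.07,-0.1,22.2],
  [0.07,-0.1,22.2],
], turn=[-0.022,-0.022,-0.022,-0.022,-0.022,-0.022,-0.022,-0.022])

```text
t: 25.55
ee_pos: [523.4, -406.8, 98.8]
tool_rot: [-0.0, 0.759, -0.651, 0.0]
force: [-0.4, 0.2, -0.8]
finger_gap: 39.3
```

```bash
python3 - <<'E'
from h import *
from cap import cap
d=cap("w19");zr=98.6-78.7+35
for a,c,p in rims(d,zr)[0]:
    if a<8000: print(a,np.round(fit(ray(d,p,zr),DIM["oblong"]),2))
E
```

```text
25.6 [ 523.59 -406.82   99.19] [-1.000e-04  7.587e-01 -6.515e-01  7.000e-04] [ 1.4 -0.3 -0.5] 39.6
4116 [ 5.2322e+02 -4.0658e+02  8.7700e+00 -2.1000e-01  2.6000e-01]
```

View pics/w19.png

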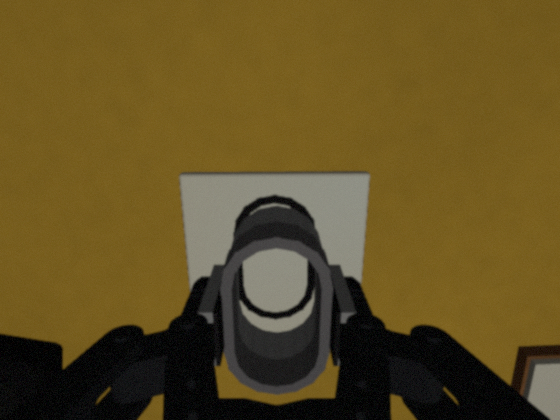

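>>> servo_tool([
  [0,0,0.3],
  [0,0,0.7],
  [0,0,1.0],
  [0,0,1.0],
  [0,0,1.0],
  [0,0,1.0],
  [0,0,1.0],
  [0,0,1.0],
], turn=[0,0,0,0,0,0,0,0])

```text
t: 26.6
ee_pos: [523.2, -406.4, 88.1]
tool_rot: [0.0, 0.759, -0.651, 0.0]
force: [-1.2, -0.1, -1.2]
finger_gap: 39.7
```

```bash
python3 - <<'E'
from h import *
from cap import cap
d=cap("w20");zr=88.3-78.7+35
for a,c,p in rims(d,zr)[0]:
    if a<8000: print(a,np.round(fit(ray(d,p,zr),DIM["oblong"]),2))
p=max(whites(d),key=len)
E
```

```text
26.65 [ 523.18 -406.38   88.05] [ 0.      0.7587 -0.6515  0.    ] [ 0.5  0.5 -0.4] 39.7
4093 [ 5.2323e+02 -4.0609e+02  8.8200e+00 -3.1000e-01  2.7000e-01]
```

View pics/w20.png

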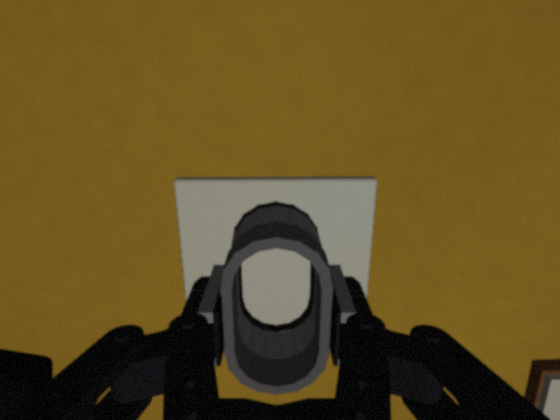

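>>> servo_tool([
  [-0.03,-0.05,0],
  [-0.03,-0.05,0.05],
  [-0.03,-0.05,0.12],
  [-0.03,-0.05,0.2],
  [-0.03,-0.05,0.27],
  [-0.03,-0.05,0.33],
  [-0.03,-0.05,0.35],
  [-0.03,-0.05,0.35],
], turn=[0,0,0,0,0,0,0,0])

```text
t: 27.65
ee_pos: [523.6, -406.1, 84.7]
tool_rot: [-0.0, 0.759, -0.652, -0.0]
force: [-1.6, 1.3, 5.2]
finger_gap: 39.4
```

>>> servo_tool([
  [0,0,0],
  [0,0,0],
  [0,0,0],
  [0,0,0],
  [0,0,0],
  [0,0,0],
  [0,0,0],
  [0,0,0],
], turn=[0,0,0,0,0,0,0,0], gripper=0.8)

```text
t: 28.65
ee_pos: [523.6, -406.0, 84.5]
tool_rot: [0.0, 0.759, -0.651, -0.0]
force: [-0.9, 0.0, 0.4]
finger_gap: 68.5
```

```bash
python3 - <<'E'
from h import *
from cap import cap
d=cap("w21");zr=41
for a,c,p in rims(d,zr)[0]:
    if a<8000: print(a,np.round(fit(ray(d,p,zr),DIM["oblong"]),2))
from plan import *
c=load();json.dump([c[0]+.5,c[1]+.35,84.5,c[3]],open("cmd.json","w"))
plan([607.5,-237,210,c[3]+28.65])
E
```

```text
28.7 [ 523.61 -406.04   84.53] [ 0.      0.7587 -0.6515  0.    ] [-0.5  0.8 -0.8] 68.8
4178 [ 5.2340e+02 -4.0575e+02  8.9300e+00 -1.9000e-01  2.6000e-01]
shift cm [-15.42, -10.73, -12.55] turn -0.5 dist 226 deg -28.7
```

View pics/w21.png

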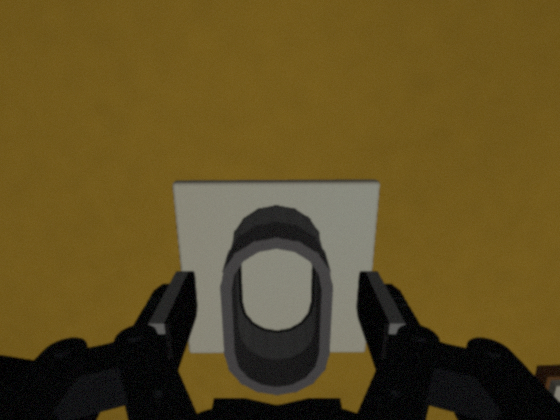

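>>> servo_tool([
  [0,0,-2.5],
  [-0.1,-0.1,-7.0],
  [-2.0,-1.4,-11.0],
  [-5.5,-3.8,-12.55],
  [-9.5,-6.6,-12.55],
  [-13.0,-9.0,-12.55],
  [-15.0,-10.5,-12.55],
  [-15.42,-10.73,-12.55],
], turn=[0,0,-0.06,-0.18,-0.3,-0.42,-0.49,-0.5], gripper=1)

```text
t: 29.7
ee_pos: [607.1, -236.4, 210.8]
tool_rot: [-0.0, 0.897, -0.443, 0.0]
force: [-1.0, -0.7, 0.3]
finger_gap: 85.1
```

```bash
python3 - <<'E'
from h import *
from cap import cap
d=cap("w22");zr=35
for a,c,p in rims(d,zr)[0]:
    print(a,c)
    if a<3000: print(np.round(fit(ray(d,p,zr),DIM["large_round"]),2))
E
cat cmd.json
```

```text
29.75 [ 606.57 -237.12  210.67] [ 0.000e+00  8.963e-01 -4.434e-01  2.000e-04] [ 0.5  0.1 -0.2] 85.4
1174 [276.2 207.6]
[ 6.0457e+02 -2.3842e+02 -7.9300e+00 -4.8000e-01  2.5000e-01]
268 [369.4 382.8]
[ 520.79 -430.48  -78.83    7.92    1.86]
[607.501938681661, -236.9689691728477, 210.0, -52.586038269158905]
```

View pics/w22.png

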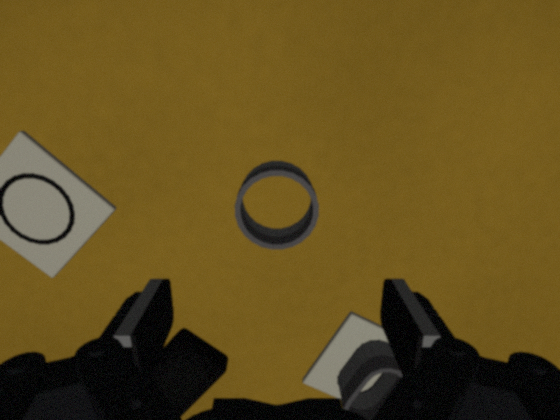

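```bash
python3 - <<'E'
from plan import *
c=load();plan([604.9,-238.2,75,c[3]])
E
```

```text
shift cm [-0.06, 0.28, 13.5] turn 0.0 dist 135 deg 0.0
```

>>> servo_tool([
  [-0.06,0.28,1.5],
  [-0.06,0.28,4.0],
  [-0.06,0.28,7.0],
  [-0.06,0.28,10.0],
  [-0.06,0.28,12.3],
  [-0.06,0.28,13.5],
  [-0.06,0.28,13.5],
  [-0.06,0.28,13.5],
], turn=[0,0,0,0,0,0,0,0])

```text
t: 30.75
ee_pos: [604.2, -239.0, 75.9]
tool_rot: [-0.0, 0.896, -0.444, 0.001]
force: [-0.3, 0.6, -0.6]
finger_gap: 85.4
```

```bash
python3 - <<'E'
from h import *
from cap import cap
d=cap("w23");zr=35
for a,c,p in rims(d,zr)[0]:
    print(a,c)
    if a<8000: print(np.round(fit(ray(d,p,zr),DIM["large_round"]),2))
E
cat cmd.json
```

```text
30.8 [ 604.23 -238.85   75.97] [-1.000e-04  8.962e-01 -4.436e-01  7.000e-04] [ 0.6 -0.1  0.6] 85.2
4414 [275.6 316.6]
[ 6.0415e+02 -2.3869e+02 -1.3060e+01 -1.6000e-01  1.6000e-01]
[604.91345058014, -238.1936035461542, 75.0, -52.586038269158905]
```

View pics/w23.png

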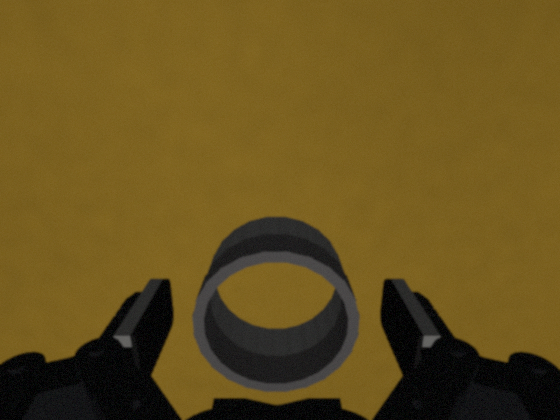

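>>> servo_tool([
  [0,0,0],
  [0,0,0],
  [0,0,0],
  [0,0,0],
  [0,0,0],
  [0,0,0],
  [0,0,0],
  [0,0,0],
], turn=[0,0,0,0,0,0,0,0], gripper=0)

```text
t: 31.8
ee_pos: [604.1, -238.6, 75.8]
tool_rot: [-0.0, 0.896, -0.443, 0.0]
force: [-1.9, 1.0, 7.0]
finger_gap: 59.2
```

```bash
python3 - <<'E'
from h import *
from cap import cap
d=cap("w24")
for a,c,p in rims(d)[0]:
    if a<8000: print(a,np.round(fit(ray(d,p,35),DIM["large_round"]),2))
from plan import *
c=load();plan([481.3,-92.4,300,c[3]])
E
```

```text
31.85 [ 604.1  -238.59   75.77] [-2.000e-04  8.963e-01 -4.434e-01  4.000e-04] [-1.7  1.4  7.3] 59.3
4412 [ 6.0410e+02 -2.3858e+02 -1.4110e+01 -1.5000e-01  1.8000e-01]
shift cm [-19.09, 0.96, -22.5] turn 0.0 dist 295 deg 0.0
```

>>> servo_tool([
  [0,0,-2.0],
  [-0.2,0,-6.0],
  [-3.0,0.2,-11.0],
  [-7.0,0.4,-15.0],
  [-11.5,0.6,-19.0],
  [-15.5,0.8,-21.7],
  [-18.3,0.92,-22.5],
  [-19.09,0.96,-22.5],
], turn=[0,0,0,0,0,0,0,0])

```text
t: 32.85
ee_pos: [479.8, -91.7, 301.3]
tool_rot: [-0.002, 0.897, -0.443, 0.0]
force: [-0.0, 0.9, -0.1]
finger_gap: 58.9
```

>>> servo_tool([
  [0,0,0],
  [0,0,0],
  [0,0,0],
  [0,0,0],
  [0,0,0],
  [0,0,0],
  [0,0,0],
  [0,0,0],
], turn=[0,0,0,0,0,0,0,0])

```text
t: 33.85
ee_pos: [480.4, -92.6, 300.0]
tool_rot: [-0.0, 0.896, -0.443, 0.0]
force: [-0.5, 0.4, -0.6]
finger_gap: 59.2
```

```bash
python3 - <<'E'
from h import *
from cap import cap
d=cap("w25");zr=300-75.8+35
for a,c,p in rims(d,zr)[0]:
    if a<8000: print(a,np.round(fit(ray(d,p,zr),DIM["large_round"]),2))
for t in (75,90):print(outline(d,"large_round",np.array([481.3,-92.4]),thr=t))
for p in whites(d,amin=500): print(len(p),np.round(fit(ray(d,p,6),DIM["tile"]),2))
E
```

```text
33.9 [480.36 -92.58 300.03] [-0.      0.8963 -0.4435 -0.    ] [-0.4 -0.4 -0.1] 58.8
4424 [ 4.803e+02 -9.271e+01 -1.539e+01 -1.300e-01  1.700e-01]
[(np.int32(480), array([ 4.8124e+02, -9.2520e+01, -4.9700e+00, -8.3000e-01,  2.9000e-01]))]
[(np.int32(599), array([ 4.8123e+02, -9.2530e+01, -2.8100e+00, -5.7000e-01,  2.8000e-01]))]
260 [ 522.37 -404.37   99.06   -3.82    8.61]
248 [481.48 -92.43  82.38  -1.3    0.83]
304 [ 4.5603e+02  8.1520e+01  8.7400e+01 -1.3900e+00  2.4000e-01]
```

View pics/w25.png

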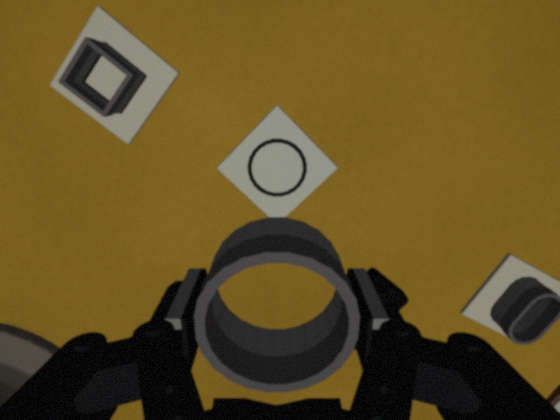

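```bash
python3 - <<'E'
from plan import *
c=load();plan([c[0]+.95,c[1]+.2,87,c[3]])
E
```

```text
shift cm [0.04, -0.09, 21.3] turn 0.0 dist 213 deg 0.0
```

>>> servo_tool([
  [0.04,-0.09,2.5],
  [0.04,-0.09,7.0],
  [0.04,-0.09,12.0],
  [0.04,-0.09,16.0],
  [0.04,-0.09,19.0],
  [0.04,-0.09,20.6],
  [0.04,-0.09,21.2],
  [0.04,-0.09,21.3],
], turn=[0,0,0,0,0,0,0,0])

```text
t: 34.9
ee_pos: [481.7, -92.5, 87.5]
tool_rot: [-0.0, 0.896, -0.444, 0.0]
force: [0.3, 0.1, -0.1]
finger_gap: 59.4
```

>>> servo_tool([
  [0,0,0],
  [0,0,0],
  [0,0,0],
  [0,0,0],
  [0,0,0],
  [0,0,0],
  [0,0,0],
  [0,0,0],
], turn=[0,0,0,0,0,0,0,0])

```text
t: 35.9
ee_pos: [481.3, -92.5, 87.0]
tool_rot: [0.0, 0.896, -0.444, -0.0]
force: [0.0, -0.0, 0.9]
finger_gap: 59.1
```

```bash
python3 - <<'E'
from h import *
from cap import cap
d=cap("w26");zr=87-75.8+35
for a,c,p in rims(d,zr)[0]:
    if a<8000: print(a,np.round(fit(ray(d,p,zr),DIM["large_round"]),2))
E
```

```text
35.95 [481.32 -92.45  87.01] [ 0.      0.8962 -0.4436  0.    ] [ 0.1  0.5 -0.2] 59.3
4429 [ 4.8118e+02 -9.2520e+01 -1.4660e+01 -1.7000e-01  1.8000e-01]
```

View pics/w26.png

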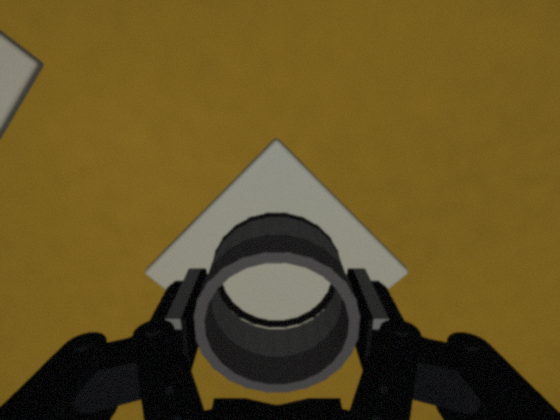

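Now centred to within 0.1 mm. I'll lower the last 5.3 mm and release.

>>> servo_tool([
  [0,0,0.1],
  [0,0,0.2],
  [0,0,0.3],
  [0,0,0.4],
  [0,0,0.47],
  [0,0,0.52],
  [0,0,0.54],
  [0,0,0.54],
], turn=[0,0,0,0,0,0,0,0])

```text
t: 36.95
ee_pos: [481.3, -92.4, 81.7]
tool_rot: [-0.0, 0.896, -0.444, -0.0]
force: [-0.8, -0.0, 4.2]
finger_gap: 59.1
```

>>> servo_tool([
  [0,0,0],
  [0,0,0],
  [0,0,0],
  [0,0,0],
  [0,0,0],
  [0,0,0],
  [0,0,0],
  [0,0,0],
], turn=[0,0,0,0,0,0,0,0], gripper=1)

```text
t: 37.95
ee_pos: [481.3, -92.4, 81.6]
tool_rot: [0.0, 0.896, -0.444, 0.0]
force: [-0.8, -0.7, -1.0]
finger_gap: 85.5
```

>>> servo_tool([
  [0,0,-1.0],
  [0,0,-3.5],
  [0,0,-7.0],
  [0,0,-11.0],
  [0,0,-15.0],
  [0,0,-19.0],
  [0,0,-21.5],
  [0,0,-22.0],
], turn=[0,0,0,0,0,0,0,0])

```text
t: 38.95
ee_pos: [481.6, -92.5, 303.3]
tool_rot: [-0.001, 0.896, -0.443, 0.001]
force: [0.5, -0.0, 0.2]
finger_gap: 85.6
```

>>> servo_tool([
  [0,0,0],
  [0,0,0],
  [0,0,0],
  [0,0,0],
  [0,0,0],
  [0,0,0],
  [0,0,0],
  [0,0,0],
], turn=[0,0,0,0,0,0,0,0])

```text
t: 39.95
ee_pos: [481.3, -92.4, 301.6]
tool_rot: [-0.0, 0.896, -0.444, 0.0]
force: [-0.5, 0.6, 0.3]
finger_gap: 85.5
```

```bash
python3 - <<'E'
from h import *
from cap import cap
d=cap("w27")
for a,c,p in rims(d,41)[0]:
    if a<5000:
        for k in ("large_round","square","oblong"): print(a,c,k,np.round(fit(ray(d,p,41),DIM[k]),2))
for p in whites(d,amin=500): print(len(p),np.round(fit(ray(d,p,6),DIM["tile"]),2))
t=cap("top1","top");cap("side1","side")
cv2.imwrite("pics/crop2.png",cv2.resize(t["image"][140:280,80:470],None,fx=2,fy=2,interpolation=cv2.INTER_CUBIC))
E
```

```text
40.0 [481.31 -92.41 301.63] [-0.      0.8963 -0.4435 -0.    ] [ 0.5 -0.3 -1.1] 85.4
962 [95.1 77.7] large_round [ 4.556000e+02  8.248000e+01  2.659219e+04 -3.710000e+00  2.660000e+00]
962 [95.1 77.7] square [ 4.5573e+02  8.2450e+01  8.7350e+01 -3.1000e-01  3.5000e-01]
962 [95.1 77.7] oblong [455.27  72.11  87.53   2.5    6.54]
814 [276.4 174.6] large_round [ 4.8163e+02 -9.2320e+01 -1.0450e+01 -3.4000e-01  3.0000e-01]
814 [276.4 174.6] square [481.57 -92.44  39.28   4.63   2.57]
814 [276.4 174.6] oblong [481.3  -92.13  -8.29   0.63   5.09]
396 [533.  317.4] large_round [ 5.233300e+02 -4.057300e+02  3.790674e+04 -1.990000e+00  4.910000e+00]
396 [533.  317.4] square [ 523.73 -406.29   57.61    2.8     4.61]
396 [533.  317.4] oblong [ 523.73 -406.27    8.93   -0.98    0.8 ]
259 [ 522.85 -405.04    8.97   -3.63    8.29]
249 [ 4.8149e+02 -9.2460e+01  1.7248e+02 -1.4800e+00  2.4000e-01]
302 [ 4.5603e+02  8.1500e+01  8.7390e+01 -1.6900e+00  2.6000e-01]
40.05 [481.31 -92.42 301.63] [ 0.      0.8963 -0.4435 -0.    ] [-0.  -1.   0.2] 85.4
40.1 [481.31 -92.38 301.62] [-0.      0.8963 -0.4435 -0.    ] [ 0.2 -0.3 -0.2] 85.4
```

View pics/w27.png

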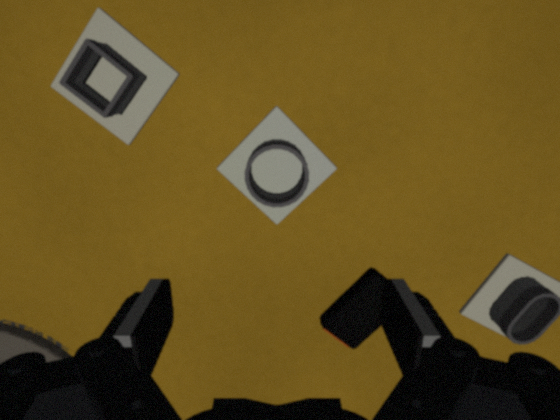

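View pics/crop2.png

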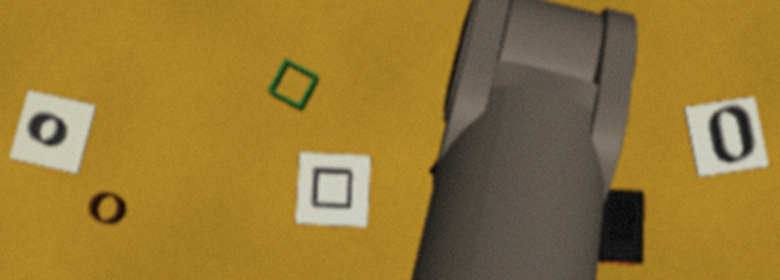

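View pics/side1.png

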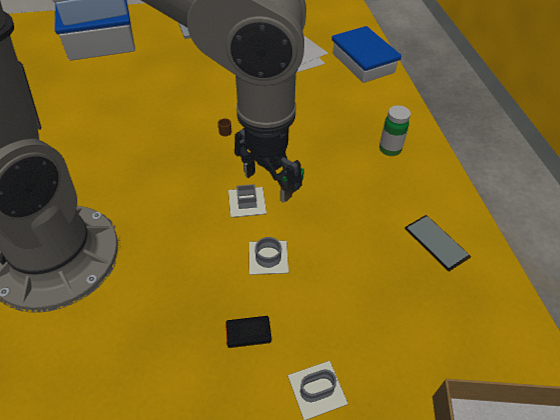

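```bash
python3 - <<'E'
from plant import r
print(r.hand_in())
E
```

```text
the job is handed in; nothing more can be done
None
```

All four cutters are on their own tiles, and I handed the job in at about 40 s. I lowered each one until the wrist force showed contact before letting go. The green and brown look-alikes and the power bank were not touched.

| Cutter | Off-centre, fitted in the wrist camera at release | Angle error | Highest force read when setting down |
|---|---|---|---|
| Small round | 0.4 mm | not applicable | 11 N |
| Square | 0.3 mm | 0.1° | 21 N |
| Oblong | 0.4 mm | 0.2° | 5 N |
| Large round | 0.1 mm just before release; 0.2–0.4 mm from above after the arm lifted | not applicable | 4 N |

**Final pictures:** the side view shows the square, large round and oblong standing upright, and the top view shows the small round, square and oblong on their tiles. The large round was hidden by the arm in the top view and the small round by the arm in the side view.

**Disagreements:**
- The last look at the square was from the edge of the image, and it showed about 1 mm off-centre rather than 0.3 mm.
- The top and wrist cameras differed by about 2 mm on where the tiles are. I went by the wrist camera, which agreed with itself at different heights.
- I did not go back for a close look at the small round, square or oblong after releasing them.

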